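# Lay the blue post stand down on the padded stop

## Task

Push the tall blue post stand over with your fingertips so that it tips about the bottom edge of its foot and comes to lie on its side with its column resting on the orange padded stop, leaving the screws under its foot exposed. Let it down gently, without shoving it or letting it slam, and only push it: do not lift it, carry it or slide it away. Leave the vial, the white rack and the brass weight alone, and move clear at the end.

Things in the scene. Friction and masses are not known exactly. Their poses are not given: they have to be found in the camera images.
- stand: Loose bottom-heavy post stand, 0.7 to 1.0 kg: dark steel foot 120 mm (its x) x 90 mm (its y) x 24 mm high; from the middle of it a blue square column 30 x 30 mm rises to 214 mm above the underside. Origin: centre of the foot's underside; z up along the column, x towards the padded stop (within 6 degrees). Centre of mass on the column's axis, 23 mm above the underside.
- stand_heel (a point): Middle of the foot's front bottom edge, 60 mm ahead (+x) of the stand's origin: pushed high on the column the stand tips about this edge without skidding. It presses back on the finger up to about 68 degrees of tilt, then falls the rest by itself, and meets the stop at 77 to 82 degrees.
- stand_top (a point): Centre of the flat top end of the column, 214 mm above the underside.
- padded_stop: Fixed: black rubber mat 4 mm thick, 160 mm wide (y), from 310 mm behind to 60 mm ahead of the origin, and across it an upright stop that carries the padded roll. Origin: at table level under the roll's middle; x is the tipping direction. The stand stands on the mat, its origin 195 to 225 mm behind the roll.
- stop_roll: The stop's padded orange roll, fixed: 20 mm diameter, 120 mm long along its y; origin: its middle, 68 mm above the table, straight above padded_stop's origin; its top is 78 mm above the table.
- vial: Loose clear vial with a blue cap, 34 mm diameter, 70 mm high, upright beside the mat; origin: centre of its underside. Leave alone.
- rack: Loose white plastic tube rack 85 x 45 x 35 mm with three holes, beside the mat; origin: centre of its underside. Leave alone.
- weight: Loose brass cylinder, 38 mm diameter, 45 mm high, upright beside the mat; origin: centre of its underside. Leave alone.
Not all that is in view belongs to the job. Of the things that look like the stand, the smallest one is meant.

How it is judged:
By the outcome, as a careful person would: the job done as asked, in the order asked, and still so for the second after the job is handed in, with the robot touching nothing.
It also fails if it takes over 51 s, if anything falls off the work surface, if the arm or the gripper's body presses on something with over 40 N, if the wrist force passes 120 N, or if a joint passes its speed limit or range.

## Robot

A 7-joint arm with a two-finger parallel gripper is mounted at the origin on the work surface. World frame = base frame: x ahead of the robot, y to its left, z up, the work surface at z = 0. Lengths are in m, angles in rad, forces in N, time in s.
With the tool pointing down it reaches from about 0.4 to 0.85 m from the base axis. Payload 10.4 kg.
Tool frame: the origin (TCP) lies between the finger pads; the fingertips stand r.nose_length ahead of it and the grasp point (between the pads) lies 6 mm ahead of it (r.nose_length is the distance from the TCP to the fingertips, in m); z points along the fingers, x is the direction in which the jaws open and shut, and the axes are right-handed (so a half turn about z gives the same grasp; the last joint's range is limited). The gripper opens to 87 mm and grips with 3 to 60 N. Pads are 19 mm wide; open, the fingers measure 117 mm over their backs; the gripper's body (75 mm by 190 mm) begins 51 mm behind the grasp point.
Start: joints at [-1.257, 0.332, -0.065, 1.46, 0.022, 1.35, -0.088], TCP at [0.207, 0.59, 0.248] pointing down, gripper open.
Joint ranges: [-2.6, 2.6], [-0.5, 2.12], [-1.47, 1.34], [0.16, 2.42], [-1.27, 4.41], [0.06, 2.06], [-2.6, 2.6]. Speed limits (rad/s): [2.22, 2.22, 2.79, 2.79, 3.14, 3.14, 3.14].

## Interface

Orientations are given as a unit quaternion [x, y, z, w].
In Python, from bench import r gives the robot as it stands. The module is installed in compiled form; this text tells all that it offers.
- The arm moves only by the shell command python3 -m creep 'ROWS' [OPENING] [FORCE]. ROWS is JSON, a list of rows, each an object of numbers: "x", "y", "z": the shift along the world's x, y, z in m; "spin": the turn about the world's z in degrees. In form: [{"x": .., "y": .., "z": .., "spin": ..}, ...]. A call has 1 to 12 rows; each row is the pose to reach, as a shift and turn from the pose commanded when the call began; what a row does not reach only later rows make up. A row lasts 1/8 s, in which the tool goes at most 62.5 mm and 10.7 degrees, less where a joint would pass 70% of its speed; a pose out of reach is approached as far as the arm can. A call with a gripper value outside its range is refused whole. OPENING is the finger opening in m, from 0 to 0.087, set as the call begins (- or left out, the last holds). The fingers move at their own pace and stop on an object; FORCE is the grip in N (left out, the last holds). Time passes only in rows, so rows that repeat a pose let the fingers close. It gives the time, the measured TCP pose, the force and the opening at its end, in the units of the state.
- r.read_state(): the state, without advancing time (a new reading comes with each control period).
- r.camera(name): name is "scene" or "top" or "wrist"; returns a dict with "pixels" (384x512x3 uint8, blue, green, red), "z_map" (384x512 float32, m along the optical axis (not along the pixel's ray), 0 where there is no reading), "K" (3x3 intrinsics, pixels), "R" (3x3) and "t" (3): a world point X has camera coordinates R X + t. Camera axes: x right, y down, z forward; pixel columns grow to the right and rows downward; lengths in m; the calibration is good to about 2 mm. A picture is of the moment at which its call begins.
- r.close_job(): hands the job in, once; it reports no verdict.
The state is a dict: "time": time; "joint_positions": joint angles; "joint_vel": joint speeds; "joint_torque": joint torques, N m; "ee_pos": TCP position; "eef_rot": TCP orientation; "ft_force": force on the tool from outside, world axes, zero at the start; "torque": the same for the moment, N m; "width": finger opening in m.
Only numpy, scipy, OpenCV 4.12 (cv2) and the standard library are available. Lean on these libraries where they do the work, as an engineer would, in place of code of your own. Each camera call takes 0.05 s, during which the arm holds its last target. There are 200 camera calls.

## Working session

There is one attempt and no reset: what is moved stays moved. The work goes in short steps, Python scripts to look and compute and a shell command to move; the robot and the scene stay as the last step left them, time stands still between calls to the robot, and variables do not carry over. Pictures are saved under pics/ and viewed, about 8 in all and at most 12, crops included, and the job is handed in when it is done.

```bash
mkdir -p pics
python3 - <<'E'
from bench import r
import cv2,numpy as np
s=r.read_state();print(s['time'],s['ee_pos'],s['eef_rot'],s['ft_force'],s['width'],r.nose_length)
for n in('scene','top'):
    c=r.camera(n);cv2.imwrite(f'pics/{n}0.png',c['pixels']);np.savez(f'{n}0.npz',**c)
    print(n,c['K'],c['R'],c['t'])
a=[cv2.imread(f'pics/{n}0.png') for n in('scene','top')]
E
```

```text
0.0 [0.20645592 0.58954921 0.24674563] [ 8.15606370e-01  5.78606720e-01 -5.52385159e-04  4.55038121e-04] [ 0.23306493 -0.86398089  0.11310391] 0.08704813770367151 0.025
scene [[349.46987854   0.         255.80779418]
 [  0.         349.46987854 194.12616127]
 [  0.           0.           1.        ]] [[-0.34402995  0.93891783  0.00875804]
 [ 0.59293789  0.2244725  -0.77332836]
 [-0.72805773 -0.26085514 -0.63394522]] [ 0.32299746 -0.19551096  1.1741099 ]
top [[391.71856063   0.         257.37123997]
 [  0.         391.71856063 195.98732763]
 [  0.           0.           1.        ]] [[-0.00831119 -0.99992488 -0.00900893]
 [-0.99629353  0.0090517  -0.08554109]
 [ 0.08561621  0.00826459 -0.99629391]] [-0.12990183  0.54863334  1.17080426]
```

View pics/scene0.png

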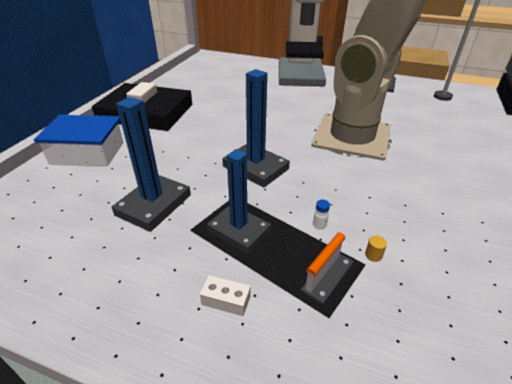

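View pics/top0.png

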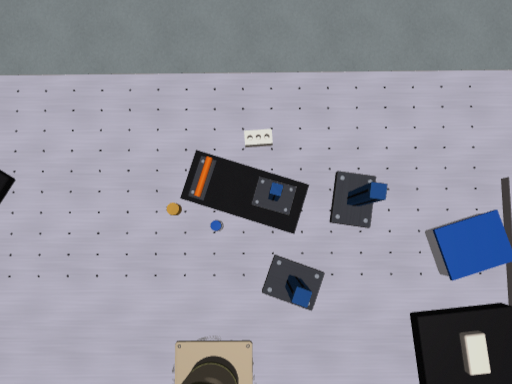

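The smallest stand is the one on the mat: in top its column cap is at (276,187), and the roll is at (203,176). The vial is at (216,226), the weight at (173,209) and the rack at (258,138). The larger look-alikes are at (355,198) and (293,285).

```bash
cat > h.py <<'E'
import numpy as np,cv2
def pts(c):
    K,R,t,z=c['K'],c['R'],c['t'],c['z_map']
    v,u=np.indices(z.shape);P=np.stack([(u-K[0,2])/K[0,0]*z,(v-K[1,2])/K[1,1]*z,z],-1)
    return (P-t)@R
def masks(c):
    h=cv2.cvtColor(c['pixels'],cv2.COLOR_BGR2HSV);H,S,V=[h[...,i].astype(int) for i in range(3)]
    return dict(blue=(H>95)&(H<125)&(S>140)&(V>25),orange=(H<14)&(S>180)&(V>120),dark=(V<60))
E
python3 - <<'E'
from h import *
for n in('top','scene'):
    c=np.load(n+'0.npz');W=pts(c);M=masks(c);ok=c['z_map']>0
    for k in('orange','blue'):
        N,L,st,_=cv2.connectedComponentsWithStats((M[k]&ok).astype('uint8'))
        for i in range(1,N):
            if st[i,4]<15: continue
            p=W[L==i];zt=np.percentile(p[:,2],97);q=p[p[:,2]>zt-.012]
            d=p[:,:2]-p[:,:2].mean(0);e=np.linalg.svd(d,full_matrices=False)[2][0]
            print(n,k,st[i],'ztop %.3f'%zt,'topmid',q.mean(0).round(4),'ext',np.ptp(q,0).round(3),'axis %.1f'%np.degrees(np.arctan2(e[1],e[0])))
# mat & foot from top, by colour on planes
c=np.load('top0.npz');W=pts(c);g=c['pixels'].max(2)
m=(g<80);N,L,st,ce=cv2.connectedComponentsWithStats(m.astype('uint8'))
for i in range(1,N):
    if st[i,4]>300:
        p=W[L==i];print('dark',st[i],p.min(0).round(3),p.max(0).round(3))
        for lo,hi in((0,.012),(.018,.045)):
            q=p[(p[:,2]>lo)&(p[:,2]<hi)]
            if len(q)>100: print('  band',lo,cv2.minAreaRect(q[:,:2].astype('f4')*1000))
E
```

```text
top orange [194 156  18  41 259] ztop 0.079 topmid [0.604  0.0238 0.0747] ext [0.115 0.049 0.014] axis 162.3
top blue [269 182  14  19 179] ztop 0.219 topmid [ 0.5493 -0.1841  0.2159] ext [0.034 0.031 0.012] axis 161.5
top blue [347 182  40  23 574] ztop 0.283 topmid [ 0.536  -0.4227  0.2806] ext [0.041 0.042 0.013] axis -141.1
top blue [ 433  210   79   70 3593] ztop 0.094 topmid [ 0.3987 -0.747   0.0898] ext [0.194 0.215 0.015] axis 107.4
top blue [211 221  10   9  78] ztop 0.073 topmid [ 0.4598 -0.0123  0.0689] ext [0.023 0.027 0.01 ] axis -92.2
top blue [286 275  26  33 484] ztop 0.284 topmid [ 0.2903 -0.2374  0.2808] ext [0.046 0.047 0.014] axis -162.3
scene orange [307 233  38  44 383] ztop 0.077 topmid [0.6127 0.0233 0.0738] ext [0.119 0.052 0.012] axis -18.0
scene blue [    0     0   162   202 20369] ztop 0.272 topmid [ 0.1867 -0.9752  0.2766] ext [0.848 0.984 0.051] axis -145.8
scene blue [ 227   70   40  159 2583] ztop 0.280 topmid [ 0.2996 -0.2363  0.2777] ext [0.044 0.043 0.014] axis 11.8
scene blue [317 200  13  12 129] ztop 0.070 topmid [ 0.4652 -0.0124  0.067 ] ext [0.
[... 782 characters left out ...]
5), 0.4602247178554535)
dark [ 262  255   62   55 1724] [ 0.21  -0.328  0.022] [ 0.445 -0.145  1.212]
  band 0.018 ((289.11962890625, -236.9708251953125), (156.68365478515625, 117.81117248535156), 69.89923858642578)
dark [ 410  263  102  121 6659] [-0.009 -0.894 -0.002] [ 0.445 -0.145  1.212]
  band 0 ((193.8521728515625, -726.133544921875), (168.41583251953125, 436.605712890625), 38.85032653808594)
  band 0.018 ((198.31594848632812, -723.8817138671875), (166.787109375, 438.0771484375), 39.86747360229492)
dark [ 182  357   56   27 1044] [ 0.012 -0.145  0.018] [0.445 0.054 1.212]
  band 0.018 ((52.95059585571289, -15.031578063964844), (130.70022583007812, 40.63235092163086), 73.3409194946289)
```

Run:
```python
from h import *
for n in('top','scene'):
    c=np.load(n+'0.npz');W=pts(c)
    d=np.linalg.norm(W[...,:2]-[.547,-.184],axis=2)
    m=(d<.085)&(W[...,2]>.02)&(W[...,2]<.036)&(c['z_map']>0)
    q=W[m];print(n,m.sum(),q[:,2].mean(),cv2.minAreaRect(q[:,:2].astype('f4')*1000))
    m=(d<.05)&(W[...,2]>.208)&(W[...,2]<.23);q=W[m]
    if m.sum()>10: print(' top',m.sum(),q.mean(0),cv2.minAreaRect(q[:,:2].astype('f4')*1000))
```

```text
top 964 0.026603002347549948 ((550.1677856445312, -184.35983276367188), (119.90404510498047, 89.94638061523438), 74.00602722167969)
 top 136 [ 0.55014132 -0.18440167  0.21597416] ((550.2151489257812, -184.1882781982422), (29.49028778076172, 29.915117263793945), 73.5367660522461)
scene 1226 0.026436699862183752 ((551.0590209960938, -185.68394470214844), (121.11415100097656, 90.76233673095703), 73.8868408203125)
 top 196 [ 0.55500476 -0.18364787  0.21489217] ((551.4403076171875, -185.2084197998047), (30.168378829956055, 30.257444381713867), 73.52365112304688)
```

```bash
python3 -m creep '[{"x":0.01,"y":-0.02,"z":0.03},{"x":0.03,"y":-0.05,"z":0.07},{"x":0.06,"y":-0.10,"z":0.10},{"x":0.09,"y":-0.15,"z":0.11},{"x":0.12,"y":-0.20,"z":0.11},{"x":0.15,"y":-0.25,"z":0.11},{"x":0.18,"y":-0.30,"z":0.11},{"x":0.21,"y":-0.35,"z":0.11,"spin":1},{"x":0.24,"y":-0.40,"z":0.11,"spin":2},{"x":0.265,"y":-0.44,"z":0.11,"spin":3.2},{"x":0.28,"y":-0.47,"z":0.11,"spin":3.2},{"x":0.29,"y":-0.49,"z":0.11,"spin":3.2}]' 0 30 && python3 -m creep '[{"x":0.005,"y":-0.03},{"x":0.01,"y":-0.08},{"x":0.015,"y":-0.13},{"x":0.02,"y":-0.18},{"x":0.025,"y":-0.23},{"x":0.03,"y":-0.28},{"x":0.035,"y":-0.32},{"x":0.037,"y":-0.337},{"x":0.037,"y":-0.337},{"x":0.037,"y":-0.337}]'
python3 - <<'E'
from bench import r
import cv2
from h import *
s=r.read_state();print(s['time'],s['ee_pos'],s['eef_rot'],s['ft_force'],s['width'])
c=r.camera('scene');cv2.imwrite('pics/s1.png',c['pixels'])
q=s['eef_rot'];print('jaw',np.degrees(2*np.arctan2(q[1],q[0])))
E
```

```text
0.1 [0.20642725 0.58959187 0.24683394] [ 8.15601528e-01  5.78613634e-01 -5.05389872e-04  3.93627746e-04] [-0.0681224   0.28226498  0.1399883 ] 0.0871352892086849
jaw 70.70620074377268invalid input at $[0]: expected keys x, y, z, spin
```

View pics/s1.png

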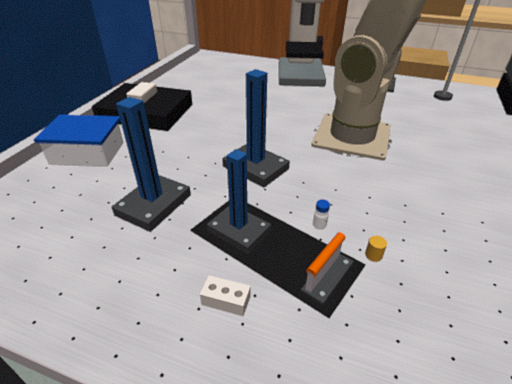

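The picture shows an unchanged scene with the arm still at its start. The call was refused because every row needs all four keys.

```bash
python3 -m creep '[{"x":0.01,"y":-0.02,"z":0.03,"spin":0},{"x":0.03,"y":-0.05,"z":0.07,"spin":0},{"x":0.06,"y":-0.10,"z":0.10,"spin":0},{"x":0.09,"y":-0.15,"z":0.11,"spin":0},{"x":0.12,"y":-0.20,"z":0.11,"spin":0},{"x":0.15,"y":-0.25,"z":0.11,"spin":0},{"x":0.18,"y":-0.30,"z":0.11,"spin":0},{"x":0.21,"y":-0.35,"z":0.11,"spin":1},{"x":0.24,"y":-0.40,"z":0.11,"spin":2},{"x":0.265,"y":-0.44,"z":0.11,"spin":3.2},{"x":0.28,"y":-0.47,"z":0.11,"spin":3.2},{"x":0.29,"y":-0.49,"z":0.11,"spin":3.2}]' 0 30 && python3 -m creep '[{"x":0.005,"y":-0.03,"z":0,"spin":0},{"x":0.01,"y":-0.08,"z":0,"spin":0},{"x":0.015,"y":-0.13,"z":0,"spin":0},{"x":0.02,"y":-0.18,"z":0,"spin":0},{"x":0.025,"y":-0.23,"z":0,"spin":0},{"x":0.03,"y":-0.28,"z":0,"spin":0},{"x":0.035,"y":-0.32,"z":0,"spin":0},{"x":0.037,"y":-0.337,"z":0,"spin":0},{"x":0.037,"y":-0.337,"z":0,"spin":0},{"x":0.037,"y":-0.337,"z":0,"spin":0}]'
python3 - <<'E'
from bench import r
import cv2
from h import *
s=r.read_state();print(s['time'],s['ee_pos'],s['eef_rot'],s['ft_force'],s['width'])
c=r.camera('scene');cv2.imwrite('pics/s2.png',c['pixels'])
q=s['eef_rot'];print('jaw',np.degrees(2*np.arctan2(q[1],q[0])))
E
```

```text
time: 1.65
ee_pos: [0.497, 0.098, 0.3575]
eef_rot: [0.8, 0.6, -0.0, 0.0]
ft_force: [-0.2, 0.1, -0.0]
width: 0.0006
time: 2.9
ee_pos: [0.5337, -0.236, 0.3574]
eef_rot: [0.799, 0.602, 0.0, -0.0]
ft_force: [0.6, 1.1, 0.5]
width: 0.0006
2.9 [ 0.53372512 -0.23595243  0.35739175] [ 7.98802133e-01  6.01593734e-01  1.11434485e-04 -3.44363944e-04] [0.62882652 1.0969527  0.49149826] 0.0006493669570058561
jaw 73.96825752076728
```

View pics/s2.png

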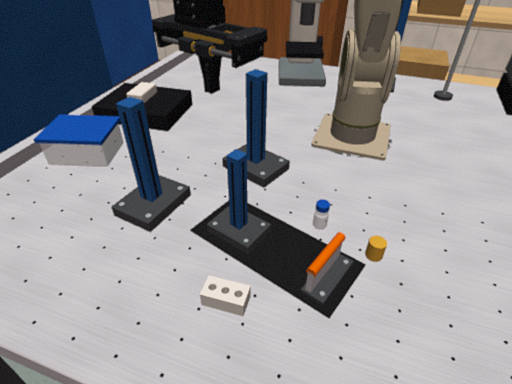

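The picture shows the closed fingertips at (212,90), above and behind the small stand. That matches the projected position and is clear of the tall stands. Now I'll descend and approach slowly.

```bash
python3 -m creep '[{"x":0,"y":0,"z":-0.03,"spin":0},{"x":0,"y":0,"z":-0.07,"spin":0},{"x":0,"y":0,"z":-0.11,"spin":0},{"x":0,"y":0,"z":-0.135,"spin":0},{"x":0,"y":0,"z":-0.143,"spin":0},{"x":0,"y":0,"z":-0.143,"spin":0},{"x":0.002,"y":0.006,"z":-0.143,"spin":0},{"x":0.004,"y":0.013,"z":-0.143,"spin":0},{"x":0.0045,"y":0.016,"z":-0.143,"spin":0},{"x":0.005,"y":0.018,"z":-0.143,"spin":0},{"x":0.005,"y":0.018,"z":-0.143,"spin":0}]'
python3 -m creep '[{"x":0.0006,"y":0.002,"z":0,"spin":0},{"x":0.001,"y":0.004,"z":0,"spin":0},{"x":0.002,"y":0.006,"z":0,"spin":0},{"x":0.002,"y":0.008,"z":0,"spin":0},{"x":0.002,"y":0.008,"z":0,"spin":0}]'
```

```text
time: 4.32
ee_pos: [0.5386, -0.219, 0.2146]
eef_rot: [0.799, 0.601, 0.0, -0.0]
ft_force: [-0.3, -0.3, -0.4]
width: 0.0005
time: 4.95
ee_pos: [0.5406, -0.2109, 0.2146]
eef_rot: [0.799, 0.601, 0.0, -0.0]
ft_force: [-0.7, -0.3, 0.5]
width: 0.0005
```

```bash
python3 -m creep '[{"x":0.001,"y":0.004,"z":0.001,"spin":0},{"x":0.0024,"y":0.008,"z":0.0026,"spin":0},{"x":0.0036,"y":0.0125,"z":0.004,"spin":0},{"x":0.0047,"y":0.0163,"z":0.0055,"spin":0},{"x":0.0058,"y":0.020,"z":0.0068,"spin":0},{"x":0.007,"y":0.0245,"z":0.008,"spin":0},{"x":0.0083,"y":0.0288,"z":0.0092,"spin":0},{"x":0.0094,"y":0.0327,"z":0.0103,"spin":0},{"x":0.0105,"y":0.0365,"z":0.011,"spin":0},{"x":0.0118,"y":0.0408,"z":0.0118,"spin":0},{"x":0.0129,"y":0.0447,"z":0.0125,"spin":0},{"x":0.0139,"y":0.048,"z":0.013,"spin":0}]'
python3 - <<'E'
from bench import r
import cv2
from h import *
c=r.camera('scene');cv2.imwrite('pics/s3.png',c['pixels'])
s=r.read_state();d=s['ee_pos'][:2]-np.array([.55,-.1845]);print('s,lat',d@[.2773,.9608],d@[-.9608,.2773])
E
```

```text
time: 6.45
ee_pos: [0.5546, -0.1628, 0.2277]
eef_rot: [0.799, 0.601, 0.0, 0.0]
ft_force: [0.0, -1.3, 0.9]
width: 0.0005
s,lat 0.022617530251961344 0.0015486760681225507
```

View pics/s3.png

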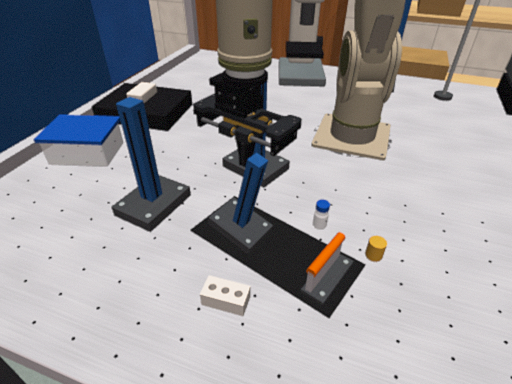

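The stand is tilted about 15° and its heel is still in place. The column runs (240,222)→(257,160), with the finger behind it, and nothing else has moved. Continuing along the arc.

```bash
python3 -m creep '[{"x":0.0014,"y":0.0048,"z":0.0005,"spin":0},{"x":0.0028,"y":0.0096,"z":0.001,"spin":0},{"x":0.0042,"y":0.0144,"z":0.0014,"spin":0},{"x":0.0055,"y":0.0192,"z":0.0014,"spin":0},{"x":0.0069,"y":0.024,"z":0.0014,"spin":0},{"x":0.0083,"y":0.0288,"z":0.0013,"spin":0},{"x":0.0097,"y":0.0336,"z":0.001,"spin":0},{"x":0.0111,"y":0.0384,"z":0.0007,"spin":0},{"x":0.0125,"y":0.0432,"z":0.0002,"spin":0},{"x":0.0139,"y":0.048,"z":-0.0005,"spin":0},{"x":0.0152,"y":0.0529,"z":-0.0013,"spin":0},{"x":0.0166,"y":0.0577,"z":-0.0022,"spin":0}]'
cat > chk.py <<'E'
from bench import r
import sys
from h import *
c=r.camera('scene');cv2.imwrite(f'pics/{sys.argv[1]}.png',c['pixels'])
s=r.read_state();d=s['ee_pos'][:2]-np.array([.55,-.1845]);print(s['time'],'s,lat',d@[.2773,.9608],d@[-.9608,.2773])
W=pts(c);M=masks(c)['blue']&(c['z_map']>0);u=np.array([.2773,.9608]);v=np.array([-.9608,.2773])
D=W[...,:2]-[.55,-.1845];S=D@u;L=D@v
m=M&(abs(L)<.06)&(S>-.03)&(S<.3)&(W[...,2]>.035)&(W[...,2]<.24)
p=np.stack([S[m],L[m],W[m][:,2]],1);a=np.linalg.svd(p-np.median(p,0),full_matrices=False)[2][0];a*=np.sign(a[0])
print('n',m.sum(),'tilt %.1f'%np.degrees(np.arctan2(a[0],a[2])),'axis',a.round(3),'min',p.min(0).round(3),'max',p.max(0).round(3))
E
python3 chk.py s4
```

```text
time: 8.0
ee_pos: [0.5711, -0.105, 0.2253]
eef_rot: [0.799, 0.601, 0.0, -0.0]
ft_force: [-0.2, -0.5, 2.9]
width: 0.0003
8.05 s,lat 0.08309680234446695 0.001794824251606604
n 917 tilt 30.5 axis [0.508 0.043 0.86 ] min [ 0.014 -0.018  0.056] max [0.129 0.013 0.225]
```

```bash
python3 -m creep '[{"x":0.0013,"y":0.0044,"z":-0.001,"spin":0},{"x":0.0026,"y":0.0089,"z":-0.0021,"spin":0},{"x":0.0039,"y":0.0135,"z":-0.0033,"spin":0},{"x":0.0052,"y":0.0179,"z":-0.0046,"spin":0},{"x":0.0064,"y":0.0223,"z":-0.006,"spin":0},{"x":0.0077,"y":0.0268,"z":-0.0076,"spin":0},{"x":0.009,"y":0.0312,"z":-0.0092,"spin":0},{"x":0.0103,"y":0.0357,"z":-0.011,"spin":0},{"x":0.0116,"y":0.0402,"z":-0.013,"spin":0},{"x":0.0129,"y":0.0447,"z":-0.0151,"spin":0},{"x":0.0141,"y":0.049,"z":-0.0174,"spin":0},{"x":0.0155,"y":0.0536,"z":-0.0198,"spin":0}]'
python3 chk.py s5
```

```text
time: 9.55
ee_pos: [0.5866, -0.0515, 0.2054]
eef_rot: [0.799, 0.601, -0.0, -0.0]
ft_force: [0.1, -1.1, 2.1]
width: 0.0005
9.6 s,lat 0.13879796797537272 0.0019304656121757052
n 1167 tilt 49.1 axis [0.755 0.027 0.655] min [ 0.03  -0.018  0.062] max [0.188 0.013 0.201]
```

View pics/s5.png

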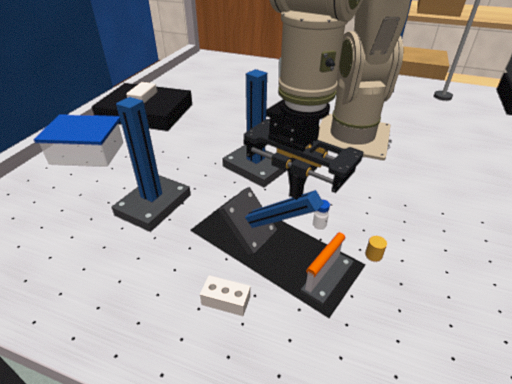

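The stand is at about 50°, with the heel held on the mat and the column aimed at the roll at (327,253). Next stretch is to 62°, slower.

```bash
python3 -m creep '[{"x":0.0008,"y":0.0029,"z":-0.0016,"spin":0},{"x":0.0017,"y":0.0058,"z":-0.0033,"spin":0},{"x":0.0025,"y":0.0087,"z":-0.0051,"spin":0},{"x":0.0033,"y":0.0116,"z":-0.0069,"spin":0},{"x":0.0042,"y":0.0145,"z":-0.0088,"spin":0},{"x":0.005,"y":0.0173,"z":-0.0107,"spin":0},{"x":0.0058,"y":0.02,"z":-0.0127,"spin":0},{"x":0.0066,"y":0.0228,"z":-0.0147,"spin":0},{"x":0.0073,"y":0.0255,"z":-0.0168,"spin":0},{"x":0.0081,"y":0.0282,"z":-0.0189,"spin":0},{"x":0.0089,"y":0.0308,"z":-0.0211,"spin":0},{"x":0.0096,"y":0.0333,"z":-0.0234,"spin":0}]'
python3 chk.py s6
```

```text
time: 11.1
ee_pos: [0.5962, -0.0183, 0.182]
eef_rot: [0.799, 0.601, 0.0, -0.0]
ft_force: [-0.5, 0.6, 0.7]
width: 0.0005
11.15 s,lat 0.17286090928766018 0.001926781228832164
n 1342 tilt 61.2 axis [0.876 0.01  0.482] min [ 0.044 -0.018  0.06 ] max [0.222 0.037 0.191]
```

```bash
python3 -m creep '[{"x":0.0003,"y":0.001,"z":-0.0009,"spin":0},{"x":0.0006,"y":0.0021,"z":-0.0018,"spin":0},{"x":0.0009,"y":0.0031,"z":-0.0028,"spin":0},{"x":0.0012,"y":0.0042,"z":-0.0038,"spin":0},{"x":0.0015,"y":0.0052,"z":-0.0048,"spin":0},{"x":0.0018,"y":0.0062,"z":-0.0058,"spin":0},{"x":0.0021,"y":0.0072,"z":-0.0067,"spin":0},{"x":0.0024,"y":0.0082,"z":-0.0077,"spin":0},{"x":0.0027,"y":0.0092,"z":-0.0087,"spin":0},{"x":0.003,"y":0.0103,"z":-0.0097,"spin":0},{"x":0.0033,"y":0.0113,"z":-0.0107,"spin":0},{"x":0.0035,"y":0.0123,"z":-0.0117,"spin":0}]'
python3 chk.py s7
python3 -m creep '[{"x":0.0002,"y":0.0006,"z":-0.0006,"spin":0},{"x":0.0004,"y":0.0012,"z":-0.0013,"spin":0},{"x":0.0005,"y":0.0018,"z":-0.0019,"spin":0},{"x":0.0007,"y":0.0024,"z":-0.0025,"spin":0},{"x":0.0009,"y":0.003,"z":-0.0031,"spin":0},{"x":0.001,"y":0.0035,"z":-0.0038,"spin":0},{"x":0.0012,"y":0.0041,"z":-0.0044,"spin":0},{"x":0.0014,"y":0.0047,"z":-0.0051,"spin":0},{"x":0.0015,"y":0.0053,"z":-0.0057,"spin":0},{"x":0.0017,"y":0.0059,"z":-0.0064,"spin":0},{"x":0.0019,"y":0.0065,"z":-0.007,"spin":0},{"x":0.002,"y":0.007,"z":-0.0076,"spin":0}]'
python3 chk.py s8
```

```text
time: 12.65
ee_pos: [0.5996, -0.0061, 0.1704]
eef_rot: [0.799, 0.601, 0.0, -0.0]
ft_force: [0.3, 0.2, -0.2]
width: 0.0004
12.7 s,lat 0.1852893017020671 0.001841472934409949
n 1430 tilt 66.2 axis [0.915 0.    0.403] min [ 0.049 -0.037  0.06 ] max [0.234 0.04  0.221]
time: 14.2
ee_pos: [0.6017, 0.0009, 0.1629]
eef_rot: [0.799, 0.601, 0.0, -0.0]
ft_force: [-0.1, -0.3, 0.6]
width: 0.0003
14.25 s,lat 0.19245906771676233 0.001847602866078761
n 1469 tilt 69.8 axis [ 0.938 -0.004  0.346] min [ 0.055 -0.018  0.06 ] max [0.242 0.039 0.149]
```

```bash
python3 -m creep '[{"x":0.0002,"y":0.0006,"z":-0.0007,"spin":0},{"x":0.0003,"y":0.0011,"z":-0.0013,"spin":0},{"x":0.0005,"y":0.0017,"z":-0.002,"spin":0},{"x":0.0006,"y":0.0022,"z":-0.0026,"spin":0},{"x":0.0008,"y":0.0028,"z":-0.0033,"spin":0},{"x":0.0009,"y":0.0033,"z":-0.0039,"spin":0},{"x":0.0011,"y":0.0038,"z":-0.0046,"spin":0},{"x":0.0012,"y":0.0043,"z":-0.0053,"spin":0},{"x":0.0012,"y":0.0043,"z":-0.0053,"spin":0},{"x":0.0012,"y":0.0043,"z":-0.0053,"spin":0}]'
python3 chk.py s9
```

```text
time: 15.5
ee_pos: [0.6028, 0.0051, 0.1576]
eef_rot: [0.799, 0.601, 0.0, -0.0]
ft_force: [-0.9, -0.3, 0.4]
width: 0.0005
15.55 s,lat 0.1967906370721758 0.0017911477631540954
n 1583 tilt 79.8 axis [ 0.984 -0.006  0.177] min [ 0.069 -0.018  0.056] max [0.261 0.037 0.116]
```

View pics/s9.png

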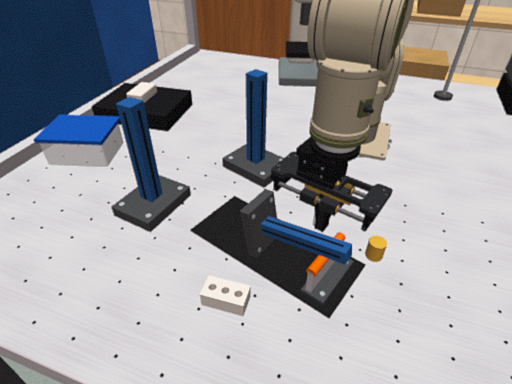

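The column lies on the roll at about 80°, running (262,225)→(348,252). Moving clear, straight up first.

```bash
python3 -m creep '[{"x":0,"y":0,"z":0.01,"spin":0},{"x":0,"y":0,"z":0.03,"spin":0},{"x":0,"y":0,"z":0.06,"spin":0},{"x":0,"y":0,"z":0.10,"spin":0},{"x":0,"y":0,"z":0.14,"spin":0},{"x":0,"y":0.03,"z":0.17,"spin":0},{"x":-0.01,"y":0.07,"z":0.18,"spin":0},{"x":-0.02,"y":0.12,"z":0.18,"spin":0},{"x":-0.03,"y":0.17,"z":0.18,"spin":0},{"x":-0.04,"y":0.21,"z":0.18,"spin":0},{"x":-0.05,"y":0.23,"z":0.18,"spin":0},{"x":-0.05,"y":0.23,"z":0.18,"spin":0}]'
python3 chk.py s10
python3 - <<'E'
from bench import r
import cv2,numpy as np
a=cv2.imread('pics/s10.png');b=r.camera('top')['pixels']
cv2.imwrite('pics/fin.png',np.hstack([a[120:340,120:440],b[100:320,120:400]]))
E
```

```text
time: 17.05
ee_pos: [0.5521, 0.237, 0.3381]
eef_rot: [0.798, 0.602, 0.0, -0.0]
ft_force: [0.1, -0.2, -0.0]
width: 0.0005
17.1 s,lat 0.4039576423144381 0.11369273969567635
n 1590 tilt 79.7 axis [ 0.984 -0.004  0.178] min [ 0.069 -0.018  0.057] max [0.261 0.039 0.116]
```

View pics/fin.png

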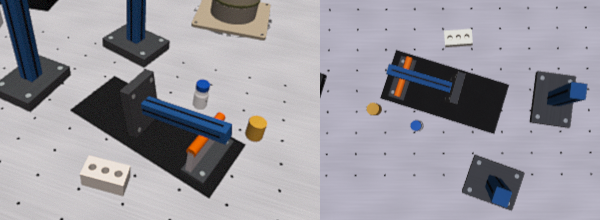

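The final views show the column across the orange roll, the foot upright with its underside exposed, and the vial, rack and weight where they started. The arm is clear.

```bash
python3 -c "
from bench import r
print(r.close_job())"
```

```text
the job is handed in; nothing more can be done
None
```

The small blue stand is tipped over and lying with its column on the orange padded roll, its foot on edge and the underside exposed. I pushed it with the closed fingertips from behind, high on the column, following the arc about its heel. Past 62° I slowed to about 2–3°/s, and it dropped the last few degrees onto the roll by itself after about 70°.

- **Resting position:** the last checks gave a tilt of 79.7°, unchanged from 79.8° before I backed away. The heel looked as if it had stayed in place.
- **Other objects:** the vial, rack, weight and both larger stands appear unmoved in the final pictures; I judged this by eye and did not measure it.
- **Forces and time:** forces stayed below about 3 N in every reading I took, and the job took about 17 s. The gripper ended well clear, with the last force reading at about zero.

One early move was refused because its rows lacked keys; nothing moved and I resent it. No checks failed or disagreed, but I did not look at the screws themselves close up.

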